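Set the swivel vise to 30 degrees and clamp it

ROBOT

A 6-joint arm with a two-finger parallel gripper is mounted at the origin on the work surface. World frame = base frame: x ahead of the robot, y to its left, z up, the work surface at z = 0. Lengths are in mm, angles in rad, forces in N, time in s.
With the tool pointing down it reaches from about 275 to 975 mm from the base axis. Payload 8.4 kg.
Tool frame: the origin (TCP) lies at the very end of the fingers, on their centre line; the grasp point (between the pads) lies 19 mm behind it; z points along the fingers, y is the line along which they close (so a half turn about z gives the same grasp; the last joint's range is limited). The gripper opens to 92 mm and grips with 3 to 60 N. Pads are 20 mm wide; open, the fingers measure 128 mm over their backs; the gripper's body (75 mm by 189 mm) begins 69 mm behind the grasp point.
Start: joints at [-1.247, 0.353, 1.633, -0, 1.155, -0.002], TCP at [200.04, -592.125, 214.583] pointing down, gripper open.
Joint ranges: [-2.63, 2.63], [-0.92, 2.1], [0.06, 2.66], [-1.3, 4.44], [0, 2.69], [-3.02, 3.02]. Speed limits (rad/s): [2.22, 2.22, 2.79, 3.14, 3.14, 3.14].

INTERFACE

Orientations are given as a 3x3 rotation matrix whose columns are the frame's x, y, z axes.
In Python, from rig import ctrl gives the robot as it stands. Calls block until the motion is done:
- ctrl.move_pose(position, orientation): joint-space move of the TCP to a pose.
- ctrl.line_to(position, velocity=150, rot=None, f_stop=None): straight line of the TCP; rot=None keeps the orientation; velocity is the mean speed in mm/s. With f_stop (N) it stops when the force on the tool has changed by that much, and returns True; else False.
- ctrl.goto_joints(angles): joint-space move.
- ctrl.release() and ctrl.gripper_close(grasp_force=None): open the fingers fully, or close them until they stop; grasp_force is the grip in N (None keeps the last).
- ctrl.dwell(seconds).
- ctrl.solve_ik(position, orientation): joint angles nearest the present ones, or None.
- ctrl.camera(name): name is "scene" or "top" or "wrist"; returns a dict with "image" (400x640x3 uint8, red, green, blue), "intrinsics" (3x3 intrinsics, pixels), "k1" (the pictures are not rectified: a ray, as slopes to the right and down, at radius r is drawn at 1 + k1 r^2 times it, then the intrinsics apply), "cam_to_world" (4x4, takes a point from camera to world coordinates); the wrist camera has in their place "mount" (4x4, takes a point from camera to tool coordinates, whose origin is the TCP and whose axes are the flange's). Camera axes: x right, y up, looking along -z (the intrinsics and any distortion apply to the point x, -y, -z); pixel columns grow to the right and rows downward; lengths in mm; the calibration is good to about 2 mm. A picture is of the moment at which its call begins: read the wrist's pose just before it. There is no depth.
A pose or a line that the arm cannot do raises ctrl.Unreachable and nothing moves.
- ctrl.job_done(): hands the job in; it is judged then, once.
Readings, each from a call of its own:
- ctrl.get_t(): time.
- ctrl.get_joints(): joint angles.
- ctrl.get_qd(): joint speeds.
- ctrl.get_joint_efforts(): joint torques, N m.
- ctrl.get_tool_pos(): TCP position.
- ctrl.get_tcp_rot(): TCP orientation.
- ctrl.get_ft_force(): force on the tool from outside, world axes, zero at the start.
- ctrl.get_torque(): the same for the moment, N m.
- ctrl.get_width(): finger opening in mm.
- ctrl.get_gripper_force(): force on a finger pad.
Only numpy, scipy, OpenCV 4.12 (cv2) and the standard library are available. Lean on these libraries where they do the work, as an engineer would, in place of code of your own. Each camera call takes 0.05 s, during which the arm holds its last target. There are 200 camera calls.

TASK

Set the swivel vise on the bench up for a 30-degree bevel: swing its clamp lever loose, turn the vise anticlockwise (seen from above) until its index line stands at the 30-degree line of the scale on the base, then swing the lever tight again without losing the angle. Leave the tools and stock around the vise where they lie.

Things in the scene. Friction and masses are not known exactly. Their poses are not given: they have to be found in the camera images.
- vise_base: Fixed round grey iron base of a machine vise, bolted to the bench by four ears. Origin: on the vertical swivel axis at bench height, z up. Its bright scale ring (radius 78 mm, top 22 mm up) carries the black scale on the +y side; the clamp boss with the lever is on the -y side; the vise's screw handle end is on the -x side.
- zero_line (a point): Outer end of the scale's zero line (marked by an arrowhead), on the ring's top, 78 mm from the swivel axis along the base's +y; fixed to the base. From it black lines run round to 60 degrees both ways: one every 5 degrees, longer ones every 10, broad and longest at 0, 30 and 60. No numerals.
- vise_top (a joint): Scale reading, rad: angle of the vise on its base, 0 with index line at zero line, growing anticlockwise seen from above; 30 degrees is 0.524. Stops at -0.75 and 0.75; starts in -0.55 to 0.10. Clamp loose: turns when pushed with about 5 N at 75 mm from the axis and stays where left. Clamp tight: holds against more than 20 N there.
- vise_swivel (a point): On the swivel axis 36 mm above the bench, turning with the vise: x from screw handle (-x) to fixed jaw (+x), y towards the index line. Bed 170 mm long (x -85 to 85), 56 mm wide, side faces upright, 30 to 59 mm above the bench. Jaws 76 mm wide at x -33 to 14 and 42 to 85, tops 99 mm above the bench, 28 mm apart. Flange under the bed: radius 64, top 30 mm up.
- vise_tail (a point): Centre of the bed's -x end face, 45 mm above the bench, 85 mm from the swivel axis; axes as vise_swivel. Nut block above it: 50 mm wide, 18 mm long, top 88 mm up. Beyond it the screw (74 mm up) ends in a hub 27 to 49 mm out, with a cross bar 38 mm out reaching 34 mm to -y and 56 mm to +y. All this is rigid with the vise; any part of it may be pushed.
- index_mark (a point): Outer end of the black index line on the vise's bright round flange, 64 mm from the swivel axis, 30 mm above the bench, where the flange meets the scale ring; turns with the vise; its y axis points outwards along the line.
- clamp_lever (a joint): Clamp lever angle, rad: 0 at the loose stop, growing clockwise seen from above as it tightens, 1.5 at the tight stop. The vise is free below 0.7, drags from 0.75, is held from 1.2 on. Starts in 1.3 to 1.45. It stays where left; needs about 6 N at the ball, 10 N near the tight stop.
- clamp_stud (a point): Upright axis of the clamp lever at bench height, fixed to the base (same axes), 84 mm from the swivel axis along -y. The lever's hub on it is 26 mm wide, 46 to 68 mm above the bench. Half way between its stops the lever points along the base's -y, away from the vise; loose, 43 degrees round to the +x side; tight, 43 degrees to the -x side.
- lever_ball (a point): Centre of the black ball (26 mm diameter) at the end of the steel clamp lever, 81 mm above the bench, 75 mm from the lever's axis; turns with the lever, its x axis points outwards along the lever. The arm is a rod 10 mm thick, rising from the hub (58 mm up) to the ball.
- bar_stock: Flat steel bar, 30 x 200 x 6 mm, lying beyond the vise's fixed jaw. Origin: centre of its underside. Leave it.
- try_square: Steel try square lying beside the scale; stock 110 mm along y, 16 mm high, blade along x to 139 mm. Origin: under the stock's centre. Leave it.
- grease_tin: Round tin with brass lid, 65 mm across, 50 mm high, standing near the vise's handle end. Origin: centre of its underside. Leave it.
- flat_file: Flat file with wooden handle, 275 mm long along x, 24 mm high, lying beyond the clamp lever. Origin: below its middle. Leave it.
- ball_peen_hammer: Hammer, 290 mm, lying to the left along x. Origin: below its middle. Leave it.
- open_wrench: Steel wrench, 190 mm, lying at the back left. Origin: centre of its underside. Leave it.
- bench_brush: Wooden bench brush, 240 mm, lying to the right along x. Origin: below its middle. Leave it.
- blade_blank: Knife-shaped dark steel blank, 255 x 34 x 5 mm, lying at the back right. Origin: below its middle. Leave it.

How it is judged:
By the outcome, as a careful person would: the job done as asked, in the order asked, and still so for the second after the job is handed in, with the robot touching nothing.
It also fails if it takes over 66 s, if anything falls off the work surface, if the arm or the gripper's body presses on something with over 40 N, if the wrist force passes 120 N, or if a joint passes its speed limit or range.

## Working session

There is one attempt and no reset: what is moved stays moved. The work goes in short steps, each a Python script; the robot and the scene stay as the last script left them, time stands still between calls to the robot, and variables do not carry over. Pictures are saved under pics/ and viewed, at most 10 in all, crops included, and the job is handed in when it is done.

```bash
ls; mkdir -p pics
python3 - <<'E'
from rig import ctrl
import cv2,numpy as np
for n in("scene","top"):
    c=ctrl.camera(n);cv2.imwrite(f"pics/{n}0.png",c["image"][:,:,::-1])
    print(n,c["intrinsics"],c["k1"],np.round(c["cam_to_world"],3))
print(ctrl.get_t())
E
```

```text
pics
scene [[443.39767388   0.         315.73390269]
 [  0.         443.39767388 199.5888698 ]
 [  0.           0.           1.        ]] -0.010750344387972396 [[ 1.300000e-02 -7.440000e-01  6.680000e-01  1.646772e+03]
 [ 1.000000e+00  1.000000e-03 -1.900000e-02 -3.947300e+01]
 [ 1.400000e-02  6.680000e-01  7.440000e-01  1.324149e+03]
 [ 0.000000e+00  0.000000e+00  0.000000e+00  1.000000e+00]]
top [[460.53706737   0.         322.49651603]
 [  0.         460.53706737 194.52768305]
 [  0.           0.           1.        ]] -0.05511916558569091 [[ 2.100000e-02  9.900000e-01 -1.370000e-01  3.392740e+02]
 [-1.000000e+00  1.900000e-02 -1.400000e-02 -2.080500e+01]
 [-1.100000e-02  1.370000e-01  9.910000e-01  1.621463e+03]
 [ 0.000000e+00  0.000000e+00  0.000000e+00  1.000000e+00]]
0.1
```

View pics/top0.png

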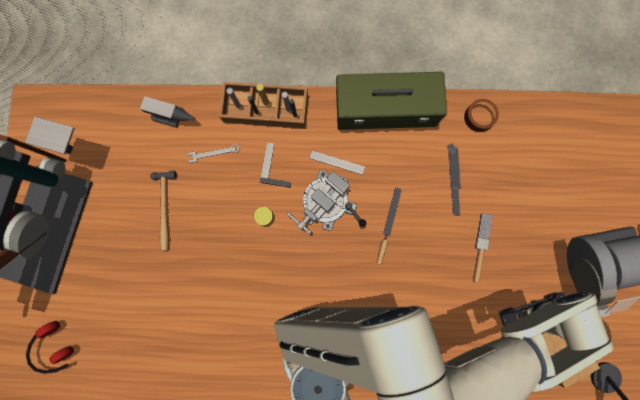

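View pics/scene0.png

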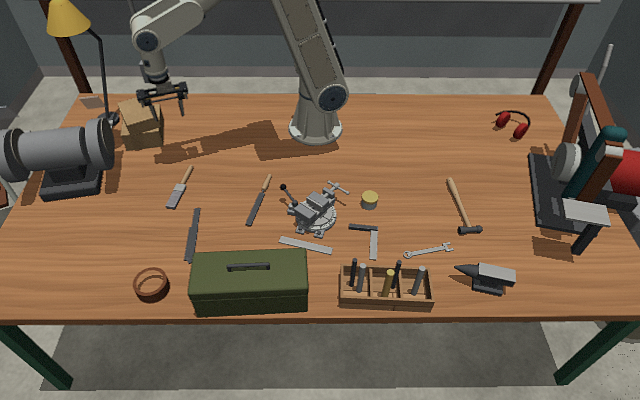

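Top view: vise at about (326,200), lever ball at (363,223), handle at (300,222), tin at (263,216), file at (390,225), bar at (337,162), square at (270,170). Next, a wrist view over the vise.

```bash
cat > h.py <<'E'
from rig import ctrl
import cv2,numpy as np
DOWN=lambda a: np.array([[np.cos(a),np.sin(a),0],[np.sin(a),-np.cos(a),0],[0,0,-1.]])  # tool x at heading a
def snap(n,f=None):
    p,R=np.array(ctrl.get_tool_pos()),np.array(ctrl.get_tcp_rot())
    c=ctrl.camera(n)
    if n=="wrist":
        T=np.eye(4);T[:3,:3]=R;T[:3,3]=p;c["cam_to_world"]=T@np.array(c["mount"])
    if f: cv2.imwrite(f"pics/{f}.png",c["image"][:,:,::-1])
    return c
def ray(c,uv):
    K,k=np.array(c["intrinsics"]),c["k1"]
    u=cv2.undistortPoints(np.array(uv,float).reshape(-1,1,2),K,np.array([k,0,0,0.])).reshape(-1,2)
    T=c["cam_to_world"];d=np.c_[u[:,0],-u[:,1],-np.ones(len(u))]@np.array(T)[:3,:3].T
    return np.array(T)[:3,3],d
def onz(c,uv,z):
    o,d=ray(c,uv);return o+d*((z-o[2])/d[:,2:])
def proj(c,P):
    T=np.array(c["cam_to_world"]);q=(np.atleast_2d(P)-T[:3,3])@T[:3,:3]
    s=np.c_[q[:,0],-q[:,1]]/-q[:,2:];s=s*(1+c["k1"]*(s**2).sum(1,keepdims=True))
    K=np.array(c["intrinsics"]);return s@K[:2,:2].T+K[:2,2]
E
python3 - <<'E'
from h import *
np.set_printoptions(precision=1,suppress=True)
c=snap("top")
print(onz(c,[[326,200]],40),onz(c,[[363,223]],81),onz(c,[[263,216]],50))
w=snap("wrist");print(w["mount"],w["intrinsics"],w["k1"],ctrl.get_tcp_rot(), ctrl.get_t())
E
```

```text
[[538.6 -10.5  40. ]] [[ 458.3 -136.2   81. ]] [[477.8 204.4  50. ]]
[[   0.     1.     0.3   77.8]
 [   1.    -0.     0.    -0.2]
 [   0.     0.3   -1.  -170.3]
 [   0.     0.     0.     1. ]] [[352.6   0.  315.7]
 [  0.  352.6 198.4]
 [  0.    0.    1. ]] -0.06396400198335048 [[ 0.9  0.3 -0. ]
 [ 0.3 -0.9  0. ]
 [ 0.  -0.  -1. ]] 0.2
```

Run:
```python
from h import *
np.set_printoptions(precision=1,suppress=True)
ctrl.move_pose([570,-25,230],DOWN(0))
c=snap("wrist","w1");print(ctrl.get_tool_pos(),ctrl.get_joints(),ctrl.get_t())
im=c["image"][:,:,::-1]
p=proj(c,[[538,-10,30]])[0];print(p)
x,y=np.clip(p-[150,112],0,[340,175]).astype(int);print(x,y)
cv2.imwrite("pics/w1c.png",cv2.resize(im[y:y+225,x:x+300],None,fx=2.66,fy=2.66,interpolation=cv2.INTER_CUBIC))
```

```text
[570.  -25.7 230. ] [-0.   0.3  1.7 -0.   1.2  1.5] 2.6583
[302.  202.7]
152 90
```

View pics/w1c.png

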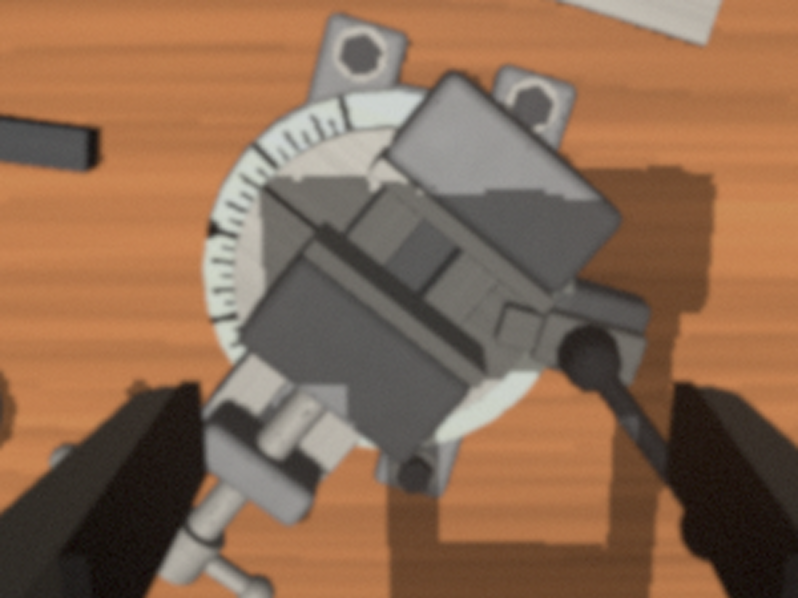

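Wrist crop: zero arrowhead at (210,230), broad lines at (345,105), (262,155), (222,320); index line from (325,230) out to (262,185), about −25° reading; lever ball ~(700,535), lever hub (590,355). The goal line is the lower one (222,320).

```bash
cat > calc.py <<'E'
from h import *
from scipy.optimize import least_squares
def fitring(c,guess):
    hsv=cv2.cvtColor(c["image"],cv2.COLOR_RGB2HSV)
    uu,vv=np.meshgrid(np.arange(640),np.arange(400))
    P=onz(c,np.c_[uu.ravel(),vv.ravel()],22).reshape(400,640,3)
    r=np.hypot(*(P[...,:2]-guess).transpose(2,0,1))
    m=((hsv[...,1]<50)&(hsv[...,2]>185)&(r<95)&(r>50)).astype(np.uint8)
    return m,P
def circfit(Q,R=78):
    f=lambda p:np.hypot(Q[:,0]-p[0],Q[:,1]-p[1])-R
    s=least_squares(f,Q.mean(0)[:2],loss="soft_l1",f_scale=.7);return s.x,np.std(f(s.x)),np.abs(f(s.x))
E
python3 - <<'E'
from calc import *
np.set_printoptions(precision=1,suppress=True)
c=dict(snap("wrist"))
g=np.array([538,-10.])
o=lambda q:(np.array(q,float)+.5)/2.66-.5+[152,90]
# outer ring edge by radial scan: saturation change bright->wood
hsv=cv2.cvtColor(c["image"],cv2.COLOR_RGB2HSV).astype(np.float32)
A=np.radians(np.arange(0,360,2))
for it in range(3):
    Q=[]
    for a in A:
        rr=np.arange(66,92,.25);X=np.c_[g[0]+rr*np.cos(a),g[1]+rr*np.sin(a),0*rr+22]
        p=proj(c,X).astype(np.float32)
        s=cv2.remap(hsv[...,1],p[:,0].copy(),p[:,1].copy(),cv2.INTER_LINEAR).ravel();v=cv2.remap(hsv[...,2],p[:,0].copy(),p[:,1].copy(),cv2.INTER_LINEAR).ravel()
        k=np.where((s[:-1]<80)&(s[1:]>=80))[0]
        if len(k) and v[max(k[0]-12,0)]>185 : Q.append(X[k[0]])
    Q=np.array(Q);g,sd,e=circfit(Q);print(len(Q),g,sd)
C=g
print("heading/rad of marks z22")
marks=onz(c,o([[210,230],[345,105],[262,155],[222,320]]),22)
for m in marks: d=m[:2]-C;print(m,np.hypot(*d),np.degrees(np.arctan2(d[1],d[0])))
ix=onz(c,o([[262,185],[325,230]]),30)
for m in ix: d=m[:2]-C;print("idx",m,np.hypot(*d),np.degrees(np.arctan2(d[1],d[0])))
b=onz(c,o([[700,535]]),81);h=onz(c,o([[590,355]]),68);print("ball",b,"hub",h)
E
```

```text
55 [545.6  -4.9] 0.37861634235661745
58 [545.7  -4.9] 0.3588336376955279
58 [545.7  -4.9] 0.3454961424147705
heading/rad of marks z22
[566.   68.6  22. ] 76.30120200473397 74.56433066946927
[616.9  11.4  22. ] 72.98544472407922 12.93487412907614
[597.   45.5  22. ] 71.91585606833475 44.53735126978374
[527.  66.  22.] 73.39623799511979 104.78200131395161
idx [586.1  44.6  30. ] 63.87228253722283 50.823365846572976
idx [567.7  19.9  30. ] 33.198249707976046 48.5471195241087
ball [[ 458.7 -126.8   81. ]] hub [[527.9 -82.9  68. ]]
```

```bash
cat > geo.py <<'E'
from calc import *
C=np.array([545.7,-4.9]);Y=np.radians(74.7)   # heading of base +y
u=lambda a:np.array([np.cos(a),np.sin(a)])
S=C-84*u(Y)
lev=lambda th:Y+np.pi+np.radians(43)-th        # lever heading
def lpose(th,gap,side,r=75):                   # side -1: pusher on clockwise side (loosens); +1 other side (tightens)
    h=lev(th);t=u(h+np.pi/2)
    return S+r*u(h)+side*(23+gap)*t, DOWN((h+np.pi/2+np.pi)%(2*np.pi)-np.pi)
def vpose(rd,gap,x=-76):
    a=Y+rd; return C+x*u(a-np.pi/2)+(38+gap)*u(a),DOWN(a)
E
python3 - <<'E'
from geo import *
np.set_printoptions(precision=2,suppress=True)
ctrl.gripper_close()
p,R=lpose(1.45,15,-1);print(p)
ctrl.move_pose([*p,150],R);ctrl.line_to([*p,70],150)
for th in np.r_[1.45:0.1:-.15,.1]:
    p,R=lpose(th,0,-1)
    hit=ctrl.line_to([*p,70],60,R,f_stop=35)
    print(th,hit,ctrl.get_tool_pos(),ctrl.get_ft_force())
    if hit: break
p,R=lpose(th+.3,5,-1);ctrl.line_to([*p,70],100,R)
ctrl.line_to([*p,190],150)
a,R=vpose(-.43,15);print(a)
ctrl.move_pose([*a,150],R)
c=snap("wrist","w2");print(ctrl.get_t(),proj(c,[*C,30]),proj(c,[*(C+64*u(Y)),30]))
E
```

```text
[440.23 -97.26]
1.45 False [ 449.24 -110.09   70.36] [ 0.47  0.08 -0.16]
1.3 False [ 453.   -120.56   69.98] [ 0.36 -0.08  0.41]
1.1500000000000001 False [ 458.93 -130.5    69.94] [-0.62 -0.14 -0.72]
1.0000000000000002 False [ 466.15 -139.5    69.84] [-0.36  2.37 -0.57]
0.8500000000000003 False [ 474.72 -147.38   69.82] [-2.12  2.26 -1.05]
0.7000000000000004 False [ 484.45 -153.98   69.8 ] [-2.89  2.51 -0.84]
0.5500000000000005 False [ 495.18 -159.08   69.84] [-2.31  0.9  -1.14]
0.4000000000000006 False [ 506.56 -162.52   69.88] [-3.26  1.91 -0.85]
0.25000000000000067 False [ 518.34 -164.24   69.97] [-3.01  0.66 -0.75]
0.1 False [ 530.18 -164.16   69.99] [-3.38  1.92 -0.67]
[521.45  84.53]
11.5167 [[399.67 250.16]] [[372.94 187.14]]
```

View pics/w2.png

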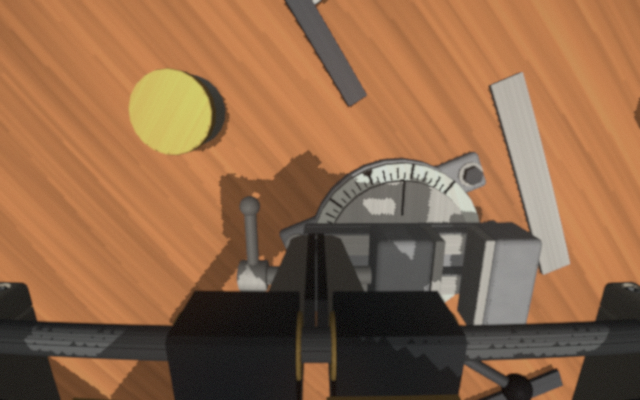

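Picture: the ball is now at (517,387), so the lever is swung over to loose; index line at (403,210), zero arrow (367,178), tin and square clear of the fingers. Now push, stopping short.

Run:
```python
from geo import *
np.set_printoptions(precision=2,suppress=True)
c=snap("wrist");b=onz(c,[[517,387]],81)[0,:2]-S
print("lever r",np.hypot(*b),"th",(lev(0)-np.arctan2(b[1],b[0])+np.pi)%(2*np.pi)-np.pi)
a,R=vpose(-.43,15);ctrl.line_to([*a,45],120,f_stop=15)
for rd in np.r_[-.43:.44:.1,.45]:
    p,R=vpose(rd,0);hit=ctrl.line_to([*p,45],60,R,f_stop=30)
    print(round(rd,2),hit,ctrl.get_tool_pos(),ctrl.get_ft_force())
    if hit:break
c=snap("wrist","w3");im=c["image"][:,:,::-1]
print(ctrl.get_t())
q=proj(c,[[*(C+70*u(Y+.5)),26]])[0];x,y=np.clip(q-[100,75],0,[440,250]).astype(int);print(q,x,y)
cv2.imwrite("pics/w3c.png",cv2.resize(im[y:y+150,x:x+200],None,fx=4,fy=4,interpolation=cv2.INTER_CUBIC))
```

```text
lever r 73.7032217211599 th 0.07084052084271875
-0.43 False [511.7   72.68  45.33] [-0.    0.71  0.28]
-0.33 False [504.55  69.33  45.23] [ 0.35 -0.05  0.64]
-0.23 False [496.92  64.88  45.  ] [0.97 2.92 0.14]
-0.13 False [490.21  59.46  44.93] [ 0.08  0.41 -0.3 ]
-0.03 False [484.23  53.49  44.99] [-0.31 -0.76 -0.1 ]
0.07 False [478.79  47.08  45.01] [-0.01  0.06 -0.05]
0.17 False [473.97  40.16  45.04] [ 0.98  0.57 -0.51]
0.27 False [469.78  32.78  45.04] [-0.68  0.35  1.42]
0.37 False [466.46  25.03  45.06] [-0.37 -0.09 -1.3 ]
0.45 False [464.13  18.64  45.  ] [-0.61  0.63 -0.46]
15.6417
[443.87 183.81] 343 108
```

View pics/w3c.png

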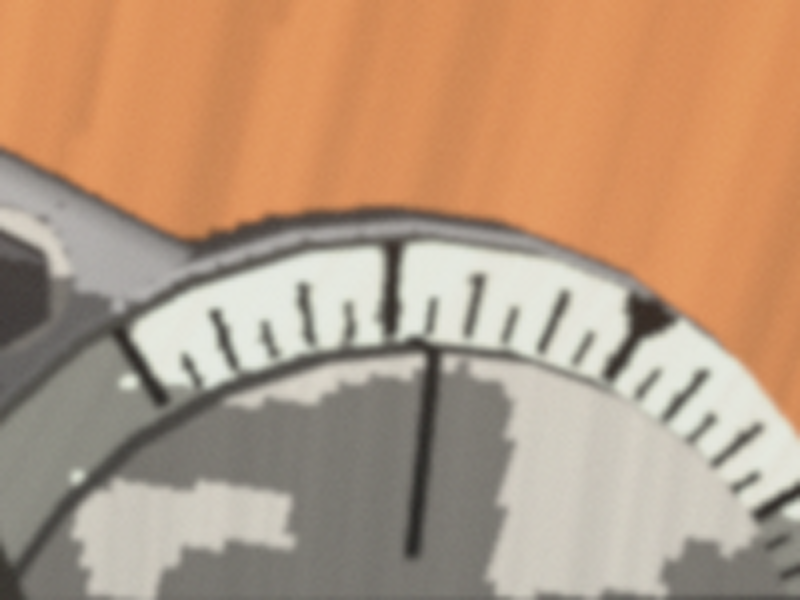

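Index line runs (412,555)→(435,348) in the crop, about at the 25° line (432,315); 30° line is (390,335)→(396,242), zero arrow (655,310), 60° line (163,402)→(118,330). Stopped short as intended.

```bash
cat > read.py <<'E'
from geo import *
def reading(c,o,marks,idx):
    """marks: {deg:[(inner),(outer)]} crop px, idx [(inner),(outer r=64)]; fits centre, base heading and reading"""
    M=[(d,onz(c,o(v),22)[:,:2]) for d,v in marks.items()];I=onz(c,o(idx),30)[:,:2]
    w=lambda a:(a+np.pi)%(2*np.pi)-np.pi
    def f(p):
        e=[]
        for d,P in M:
            for q in P: D=q-p[:2];e.append(w(np.arctan2(D[1],D[0])-p[2]-np.radians(d))*np.hypot(*D))
            e.append((np.hypot(*(P[1]-p[:2]))-78)*.7)
        for q in I: D=q-p[:2];e.append(w(np.arctan2(D[1],D[0])-p[2]-p[3])*np.hypot(*D))
        e.append((np.hypot(*(I[1]-p[:2]))-64)*.7); return np.array(e)
    s=least_squares(f,[*C,Y,.4],x_scale=[1,1,.02,.02]);return s.x,s.fun
E
python3 - <<'E'
from read import *
np.set_printoptions(precision=2,suppress=True)
c=snap("wrist");o=lambda q:(np.array(q,float)+.5)/4-.5+[343,108]
x,r=reading(c,o,{0:[(620,375),(660,308)],30:[(390,335),(396,242)],60:[(163,402),(118,330)]},[(412,555),(435,348)])
print(x[:2],np.degrees(x[2:]),r)
I=onz(c,o([(412,555),(435,348)]),30)[:,:2];d=I[1]-I[0];print("line dir reading",np.degrees(np.arctan2(d[1],d[0])-x[2]))
E
```

```text
[545.09  -5.42] [72.83 27.1 ] [-0.79 -0.2  -0.11  0.3   0.12  0.34  0.21  0.33  0.04 -0.12  0.06  0.82]
line dir reading 27.43136685008216
```

Run:
```python
from read import *
np.set_printoptions(precision=2,suppress=True)
p,R=vpose(.497,0);print(ctrl.line_to([*p,45],30,R,f_stop=30),ctrl.get_ft_force())
p,R=vpose(.497,15);ctrl.line_to([*p,45],100)
# view with camera over the scale, tool lifted and moved outward
q=C+(64+5)*u(Y+.42); a=Y+.5
ctrl.line_to([*p,150],150)
t=q+u(a)*(-78+78); ctrl.line_to([*t,115],150,DOWN(a))
c=snap("wrist","w4");im=c["image"][:,:,::-1];print(ctrl.get_t(),c["cam_to_world"][:3,3])
q=proj(c,[[*(C+70*u(Y+.4)),26]])[0];x,y=np.clip(q-[100,75],0,[440,250]).astype(int);print(q,x,y)
cv2.imwrite("pics/w4c.png",cv2.resize(im[y:y+150,x:x+200],None,fx=4,fy=4,interpolation=cv2.INTER_CUBIC))
```

```text
False [ 0.56  3.   -0.42]
17.925 [517.63 138.37 284.88]
[317.62 202.47] 217 127
```

View pics/w4c.png

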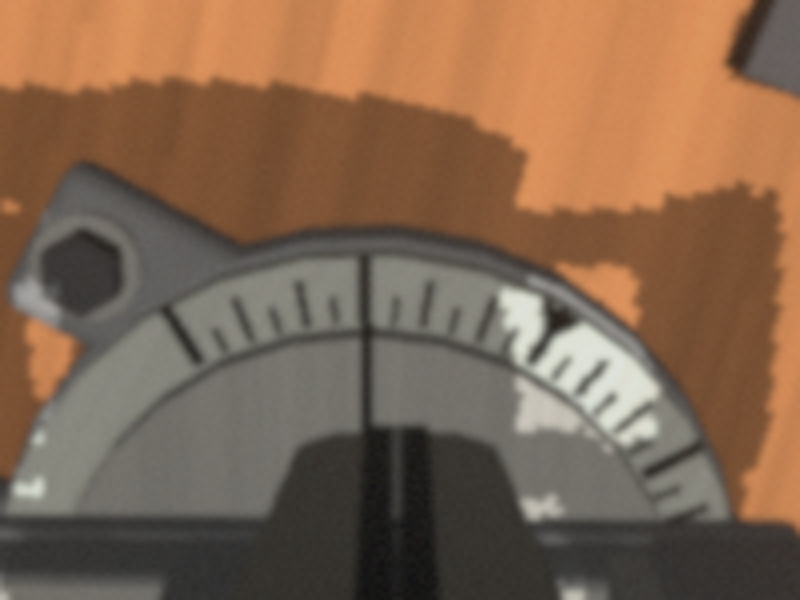

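The index line (367,340–430) is collinear with the 30° line (365,256–330). Now tighten the lever.

```bash
sed -i 's/radians(74.7)/radians(73.3)/' geo.py
python3 - <<'E'
from read import *
np.set_printoptions(precision=2,suppress=True)
t=np.array(ctrl.get_tool_pos());ctrl.line_to([t[0],t[1],190],150)
p,R=lpose(0.1,18,1);print(p)
ctrl.move_pose([*p,160],R);print(ctrl.line_to([*p,70],120,f_stop=15))
for th in np.r_[0.1:1.3:.15,1.25:1.66:.05]:
    p,R=lpose(th,0,1)
    hit=ctrl.line_to([*p,70],60 if th<1.2 else 25,R,f_stop=45 if th<1.2 else 22)
    print(round(th,2),hit,ctrl.get_tool_pos()[:2],ctrl.get_ft_force())
    if hit: break
p,R=lpose(th-.2,8,1);ctrl.line_to([*p,70],100,R)
ctrl.line_to([*p,190],150)
q=C+69*u(Y+.44);a=Y+.52
ctrl.move_pose([*q,190],DOWN(a));ctrl.line_to([*q,115],150)
c=snap("wrist","w5");im=c["image"][:,:,::-1];print(ctrl.get_t())
q=proj(c,[[*(C+70*u(Y+.4)),26]])[0];x,y=np.clip(q-[100,75],0,[440,250]).astype(int);print(q,x,y)
cv2.imwrite("pics/w5c.png",cv2.resize(im[y:y+150,x:x+200],None,fx=4,fy=4,interpolation=cv2.INTER_CUBIC))
E
```

```text
[ 586.3  -141.17]
False
0.1 False [ 569.57 -147.98] [ 1.81 -0.56  1.57]
0.25 False [ 560.22 -154.24] [ 3.1  -0.21  2.33]
0.4 False [ 549.6  -159.26] [ 4.02 -1.86  1.52]
0.55 False [ 538.12 -162.59] [ 3.3  -3.15  1.72]
0.7 False [ 526.23 -164.12] [ 3.71 -2.8   1.79]
0.85 False [ 514.23 -163.87] [ 3.08 -4.38  1.38]
1.0 False [ 502.59 -161.94] [ 2.64 -4.53  0.96]
1.15 False [ 491.45 -158.32] [ 1.56 -6.02  2.16]
1.25 False [ 484.81 -155.38] [ 2.62 -8.16  1.78]
1.3 False [ 481.35 -153.47] [ 3.54 -8.66  0.74]
1.35 False [ 478.   -151.43] [ 2.54 -8.4   0.41]
1.4 False [ 474.74 -149.2 ] [ 2.02 -9.34  0.9 ]
1.45 False [ 471.55 -146.76] [ 1.7  -9.43  1.33]
1.5 False [ 468.52 -144.23] [ 1.26 -9.21  0.91]
1.55 False [ 466.99 -142.93] [  4.19 -18.69  -3.15]
1.6 True [ 466.95 -143.58] [ 1.73 -8.38 -3.72]
29.9167
[317.56 202.15] 217 127
```

View pics/w5c.png

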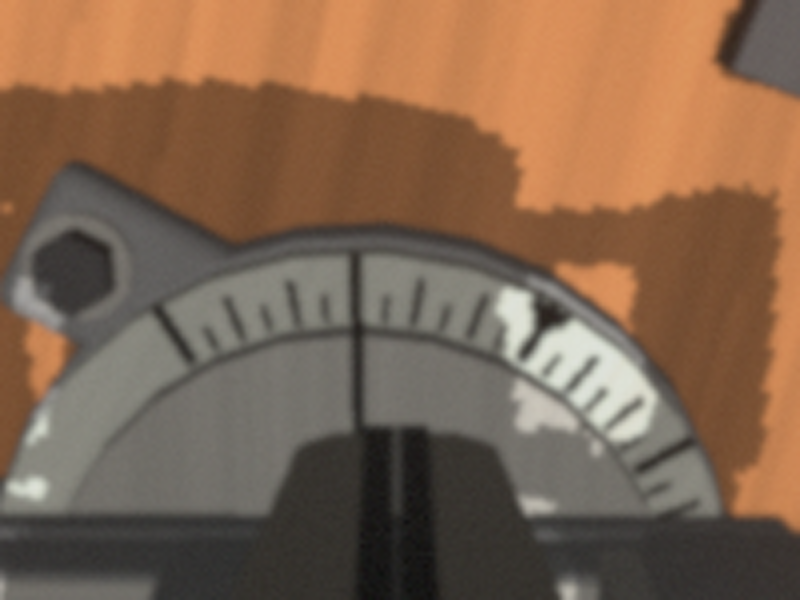

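Index line (357,335–425) is still collinear with the 30° line (356,253–330), and the lever hit its tight stop. A numeric check, then hand in after retracting.

Run:
```python
from read import *
np.set_printoptions(precision=2,suppress=True)
c=snap("wrist");o=lambda q:(np.array(q,float)+.5)/4-.5+[217,127]
x,r=reading(c,o,{0:[(525,357),(552,306)],30:[(357,328),(355,253)],60:[(191,360),(156,308)],-30:[(640,468),(688,440)]},[(359,425),(357,335)])
# index inner point is on the line; index outer at flange rim
print(x[:2],np.degrees(x[2:]),r)
t=np.array(ctrl.get_tool_pos());ctrl.line_to([t[0],t[1],230],150)
print(ctrl.get_ft_force(),ctrl.get_t())
snap("top","top9")
im=cv2.imread("pics/top9.png")[130:280,180:480];cv2.imwrite("pics/top9c.png",cv2.resize(im,None,fx=2.6,fy=2.6,interpolation=cv2.INTER_CUBIC))
```

```text
[545.56  -5.16] [73.43 29.41] [-0.5   0.34 -0.3  -0.3  -0.11  0.18 -0.05  0.1  -0.11 -0.05  0.43 -0.51
 -0.2   0.14  0.12]
[-0.27 -0.86 -0.92] 30.8833
```

View pics/top9c.png

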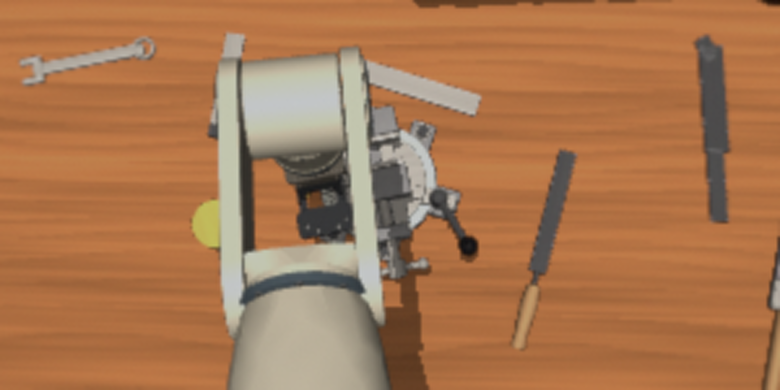

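The top view shows the lever ball at (469,245), back on the tight side just past where it started, with the tools undisturbed. The reading is about 29.5–30°.

```bash
python3 -c "
from rig import ctrl
print(ctrl.job_done())"
```

```text
the job is handed in; nothing more can be done
None
```

The vise now stands at about 29.5–30° on the scale, with its index line in line with the 30° mark. The lever was swung loose, then pushed back to its tight stop. The fingers only touched the lever ball and the vise bed, and the job was handed in at about 31 s.

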